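# Slip a label holder behind the stand's lip and hold it home

### The arm

A 6-joint arm with a two-finger parallel gripper is mounted at the origin on a cart in front of the work surface, level with it; the furniture and walls round the work are solid. World frame = base frame: x ahead of the robot, y to its left, z up, the work surface at z = 0. Lengths are in m, angles in rad, forces in N, time in s.
With the tool pointing down it reaches from about 0.425 to 0.95 m from the base axis. Payload 3.5 kg.
Tool frame: the origin (TCP) lies midway between the tips of the shut fingers; the grasp point (between the pads) lies 19 mm behind it (pinch_z is the distance from the TCP to the grasp point, in m); z points along the fingers, x is the direction in which the jaws open and shut, and the axes are right-handed (so a half turn about z gives the same grasp; the last joint's range is limited). The gripper opens to 85 mm and grips with 20 to 120 N. Pads are 22 mm wide; open, the fingers measure 114 mm over their backs; the gripper's body (76 mm by 85 mm) begins 54 mm behind the grasp point. The pads swing forward as they close: fully open they stand 13 mm farther back than shut.
Start: joints at [1.11, 0.286, 1.577, -0, 1.279, -0.15], TCP at [0.206, 0.643, 0.231] pointing down, gripper open.
Joint ranges: [-2.77, 2.77], [-0.9, 2.22], [0.21, 2.48], [-1.53, 4.67], [0.24, 2.81], [-2.84, 2.84]. Speed limits (rad/s): [2.79, 2.79, 3.14, 3.14, 3.14, 3.14].

### API

Orientations are given as a 3x3 rotation matrix whose columns are the frame's x, y, z axes.
In Python, from workcell import * gives the robot as it stands.
- The arm moves only by the tool carry_out, never from a script. Its argument "deltas" is a list of rows, each an object with "claw": the closure, from -1 (fully open) to 1 (shut); "slide": the shift along the tool's x, y, z in mm, a list of three; "roll": the turn about the tool's z in rad. A call has exactly 5 rows; each row is the pose to reach, as a shift and turn from the pose commanded when the call began, along the tool's axes at that moment; what a row does not reach only later rows make up. A row lasts 1/10 s, in which the tool goes at most 50 mm and 8.59 degrees, less where a joint would pass 70% of its speed; a pose out of reach is approached as far as the arm can. A call with a gripper value outside its range is refused whole. The fingers move at their own pace and stop on an object; the grip force is fixed at half the most. Time passes only in rows, so rows that repeat a pose let the fingers close, or fill a call up. It gives the time, the measured TCP pose, the force and the opening at its end, in the units of the state.
- observe(): the state, without advancing time (a new reading comes with each control period).
- read_camera(name): name is "side" or "top"; returns (picture, depth): 480x640x3 uint8, red, green, blue; 480x640 float32, m along the optical axis (not along the pixel's ray), 0 where there is no reading.
- calibration(name): a dict with "mtx" (3x3 intrinsics, pixels), "view" (4x4, takes a point from world to camera coordinates). Camera axes: x right, y up, looking along -z (the intrinsics and any distortion apply to the point x, -y, -z); pixel columns grow to the right and rows downward; lengths in m; the calibration is good to about 2 mm. A picture is of the moment at which its call begins. calibration takes no time and is no camera call.
- job_done(): hands the job in, once; it reports no verdict.
The state is a dict: "time": time; "joints": joint angles; "dq": joint speeds; "joint_torque": joint torques, N m; "position": TCP position; "tcp_rot": TCP orientation; "force": force on the tool from outside, world axes, zero at the start; "wrist_torque": the same for the moment, N m; "grip_width": finger opening in m.
Only numpy, scipy, OpenCV 4.12 (cv2) and the standard library are available. Lean on these libraries where they do the work, as an engineer would, in place of code of your own. Each camera call takes 0.05 s, during which the arm holds its last target.

### The job

Fold the half-raised metal flap at the front of the white bench stand right down flat onto the bench. Then take the grey label holder, slide its tongue in over the flap and behind the stand's front lip, against the spring inside, until both shoulders of the holder are fully home against the stand. Finish while still holding it pressed home and square, and leave the timer, the petri dish, the marker and the tube beside the work where they are.

Things in the scene. Friction and masses are not known exactly. Their poses are not given: they have to be found in the camera images.
- stand: Low white bench stand, fixed, 100 deep x 240 wide x 45 mm high, front roughly to the robot. Origin on the bench below the middle of its front face; x points into the stand (the way of insertion), y left along the front, z up. A tape roll and a cap stand on the rear of its deck, up to 75 mm above the bench: keep the gripper above or in front of them.
- lip (a point): Middle of the lip's lower edge, in the plane of the front face, 16 mm above the stand's origin. The lip is the 5 mm thick front plate above a slot in the middle of the front face: slot 62 mm wide (y -31 to 31 mm), from its floor at 6 mm above the bench up to this edge.
- flap (a joint): Angle of the flap above flat, rad: 0 = flat on the bench (its stop; upper face then 6 mm above the bench, level with the slot floor); 0.6 to 1.0 at the start, leaning up and towards the robot. Friction hinge that stays where left, 0.12 N m (about 2 N at the free edge); press it down from above.
- flap_edge (a point): Middle of the flap's free edge (a bead 6 mm thick). The flap is a plain metal plate 5 mm thick, 110 mm wide, 93 mm from hinge to free edge.
- flap_hinge (a point): Middle of the flap's hinge axis, which runs along the stand's y, 1 mm in front of its front face and 3.5 mm above the bench.
- holder: Loose L-shaped grey plastic label holder, about 60 g, on its foot, face to the robot. Face plate 8 mm thick (x), 80 wide (y), 50 high, white paper in front; origin at the middle of the face's underside. A 6 mm thick foot runs along +x: 80 mm wide to x = 50 mm, then a tongue 56 mm wide to x = 74 mm. Grip the face from above, fingers closing along x.
- tongue_tip (a point): Middle of the tongue's end, at holder x = 74, y = 0, z = 3 mm; tongue corners rounded to 8 mm. The steps at holder x = 50 mm are the shoulders: they stop on the stand's front face beside the slot. Fully home, this tip is 24 mm behind the front face and the holder's origin at stand x = -50, y = 0, z = 6 mm, axes parallel.
- strip (a joint): Travel of the spring strip hidden in the slot, m: 0 = free, its face 16 mm behind the front face; 0.008 with the holder fully home. It pushes back with 4 N at first touch and 8 N at home, and pushes the holder out if let go; at home the shoulders meet the rigid stand.
- timer: Bystander: small white digital timer with three buttons, 62x62x19 mm, origin under its centre.
- petri_c: Bystander: clear petri dish, 74 mm across, 14 mm high, origin under its centre.
- marker_red: Bystander: marker pen lying on the bench, 142 mm long, 18 mm thick, origin under its middle.
- tube_loose0: Bystander: capped centrifuge tube lying on the bench, 114 mm long, 21 mm thick, origin under its middle.

How it is judged:
On the way, in this order (a step that is already met when the one before it is completed fails the run):
1. the flap is folded down flat (value of joint flap below 0.06 rad), for 0.2 s.
2. the tongue has entered behind the lip over the flat flap (x of tongue_tip in the frame of stand above 0.008 m and z of tongue_tip in the frame of stand below 0.016 m and y of tongue_tip in the frame of stand between -0.012 and 0.012 m and value of joint flap below 0.06 rad), for 0.1 s.
At the end, for the whole second after the job is handed in: Flap flat (0.06 rad); tongue tip over 21.5 mm behind the front face (24 = home), within 6 mm of the slot's middle; holder square (0.07 rad), upright (0.12 rad), at rest; strip in over 5.5 mm; holder presses on the stand with over 4 N and the fingers on it with over 3 N (x of tongue_tip in the frame of stand above 0.0215 m and y of tongue_tip in the frame of stand between -0.006 and 0.006 m and z of tongue_tip in the frame of stand between 0.004 and 0.016 m and angle between the x axis of holder and the x axis of stand, either way round below 0.07 rad and angle between holder's own z axis and vertical below 0.12 rad and value of joint strip above 0.0055 m and value of joint flap below 0.06 rad and contact force between the fingers and holder above 3 N and contact force between holder and stand above 4 N and linear speed of holder below 0.01 m/s); the arm keeps its last pose, push and grip.
It fails at once if the timer is moved by more than 30 mm (distance of timer from where it was at the start of the episode above 0.03 m).
It fails at once if the petri dish is moved by more than 30 mm (distance of petri_c from where it was at the start of the episode above 0.03 m).
It fails at once if the marker is moved by more than 30 mm (distance of marker_red from where it was at the start of the episode above 0.03 m).
It fails at once if the tube is moved by more than 30 mm (distance of tube_loose0 from where it was at the start of the episode above 0.03 m).
It also fails if it takes over 56 s, if anything falls off the work surface, if the arm or the gripper's body presses on something with over 40 N, if the wrist force passes 120 N, or if a joint passes its speed limit or range.

## Working session

There is one attempt and no reset: what is moved stays moved. The work goes in short steps, Python scripts to look and compute and a tool call to move; the robot and the scene stay as the last step left them, time stands still between calls to the robot, and variables do not carry over. Pictures are saved under pics/ and viewed, and the job is handed in when it is done.

Besides the shell and the picture viewer there is one more tool, called after "Call:" by a JSON object that holds its "name" and its "arguments". carry_out: Moves the arm, as the interface text tells. Its arguments: {"type":"object","properties":{"deltas":{"type":"array","items":{"type":"object","properties":{"claw":{"type":"number"},"slide":{"type":"array","items":{"type":"number"}},"roll":{"type":"number"}}}}},"required":["deltas"]}

```bash
mkdir -p pics; ls
python3 - <<'E'
from workcell import *
import cv2,numpy as np
s=observe()
for k,v in s.items(): print(k,np.round(v,3).tolist())
for n in("top","side"):
    p,d=read_camera(n); cv2.imwrite(f"pics/{n}0.png",p[:,:,::-1]); np.save(f"pics/{n}0.npy",d)
    c=calibration(n); print(n,{k:np.round(v,4).tolist() for k,v in c.items()})
E
```

```text
pics
time 0.0
joints [1.11, 0.287, 1.578, -0.0, 1.279, -0.15]
dq [0.0, -0.002, -0.002, -0.0, 0.001, -0.0]
joint_torque [-0.0, -40.599, -29.262, -0.0, 0.006, 0.0]
position [0.206, 0.642, 0.23]
tcp_rot [[0.306, 0.952, -0.001], [0.952, -0.306, -0.002], [-0.002, -0.0, -1.0]]
force [-0.284, -0.267, 0.109]
wrist_torque [0.035, 0.044, -0.019]
grip_width 0.085
top {'mtx': [[618.0526, 0.0, 313.2438], [0.0, 618.0526, 247.4464], [0.0, 0.0, 1.0]], 'view': [[-0.0018, -0.9999, -0.0172, 0.2452], [0.9974, -0.003, 0.0715, -0.5897], [-0.0716, -0.017, 0.9973, -1.1302], [0.0, 0.0, 0.0, 1.0]]}
side {'mtx': [[569.4134, 0.0, 320.9597], [0.0, 569.4134, 246.2716], [0.0, 0.0, 1.0]], 'view': [[-0.9761, -0.2173, -0.0011, 0.5986], [0.1351, -0.611, 0.78, 0.0267], [-0.1702, 0.7612, 0.6258, -1.1328], [0.0, 0.0, 0.0, 1.0]]}
```

View pics/top0.png

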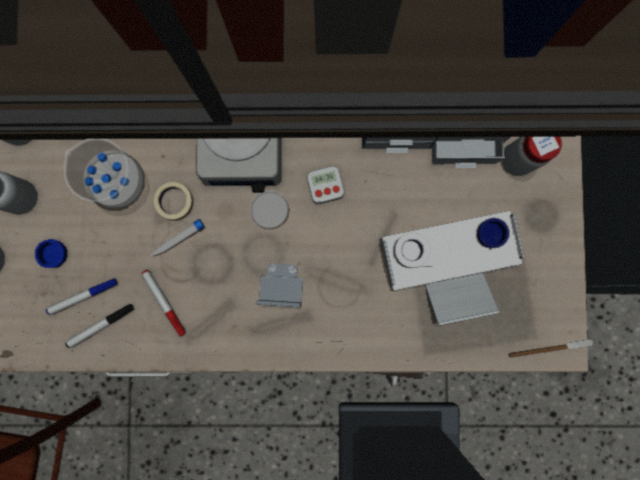

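View pics/side0.png

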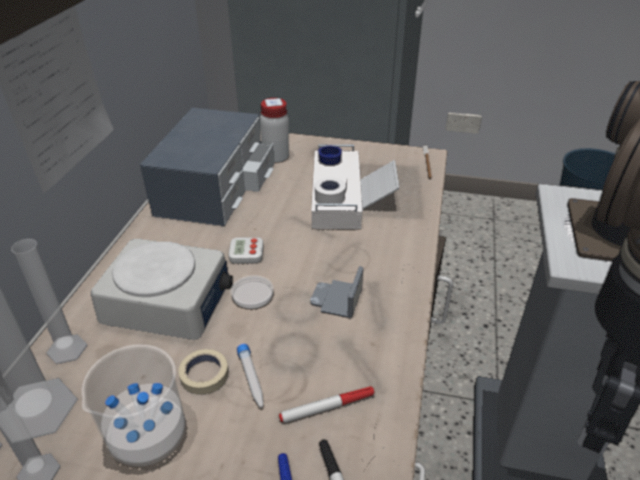

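The top view shows the stand at about (452,250), the flap at (462,298), and the holder at (280,285) with its face on the robot side. I'll enlarge these.

```bash
cat > h.py <<'E'
from workcell import *
import cv2,numpy as np
def proj(n,P):
    c=calibration(n);P=np.atleast_2d(P);q=(c['view']@np.c_[P,np.ones(len(P))].T)[:3]
    q=np.array([q[0],-q[1],-q[2]]);u=c['mtx']@q;return (u[:2]/u[2]).T
def ray(n,uv,z=None,depth=None):
    c=calibration(n);V=c['view'];R=V[:3,:3];t=V[:3,3]
    d=np.linalg.inv(c['mtx'])@np.array([uv[0],uv[1],1.]);d=np.array([d[0],-d[1],-d[2]])
    o=-R.T@t;w=R.T@d
    s=depth if depth is not None else (z-o[2])/w[2]
    return o+s*w
E
python3 - <<'E'
import cv2,numpy as np
from h import *
a=cv2.imread('pics/top0.png')
def crop(im,x,y,w,h,s,f): cv2.imwrite(f,cv2.resize(im[y:y+h,x:x+w],None,fx=s,fy=s,interpolation=cv2.INTER_CUBIC))
crop(a,375,200,160,130,5,'pics/c1.png'); crop(a,245,250,75,65,8,'pics/c2.png')
b=cv2.imread('pics/side0.png'); crop(b,295,135,120,100,6,'pics/c3.png'); crop(b,300,260,75,65,8,'pics/c4.png')
d=np.load('pics/top0.npy')
for uv in [(400,275),(450,265),(510,255),(285,303),(280,290),(462,298),(300,340),(440,290),(465,318),(325,185),(270,210)]:
    print(uv,d[uv[1],uv[0]],ray('top',uv,depth=d[uv[1],uv[0]]).round(4))
E
```

```text
(400, 275) 1.1232424 [0.5379 0.0858 0.0471]
(450, 265) 1.1303306 [ 0.5562 -0.0066  0.0397]
(510, 255) 1.1214607 [ 0.5737 -0.1137  0.048 ]
(285, 303) 1.1158359 [0.4876 0.2944 0.0545]
(280, 290) 1.1670058 [0.5112 0.307  0.0051]
(462, 298) 1.130102 [ 0.4959 -0.0283  0.0352]
(300, 340) 1.1642255 [0.4172 0.2694 0.0005]
(440, 290) 1.1487073 [0.5106 0.0084 0.0183]
(465, 318) 1.1069705 [ 0.4604 -0.0284  0.0559]
(325, 185) 1.1673272 [0.7089 0.2215 0.0175]
(270, 210) 1.1702288 [0.6623 0.3257 0.013 ]
```

View pics/c1.png

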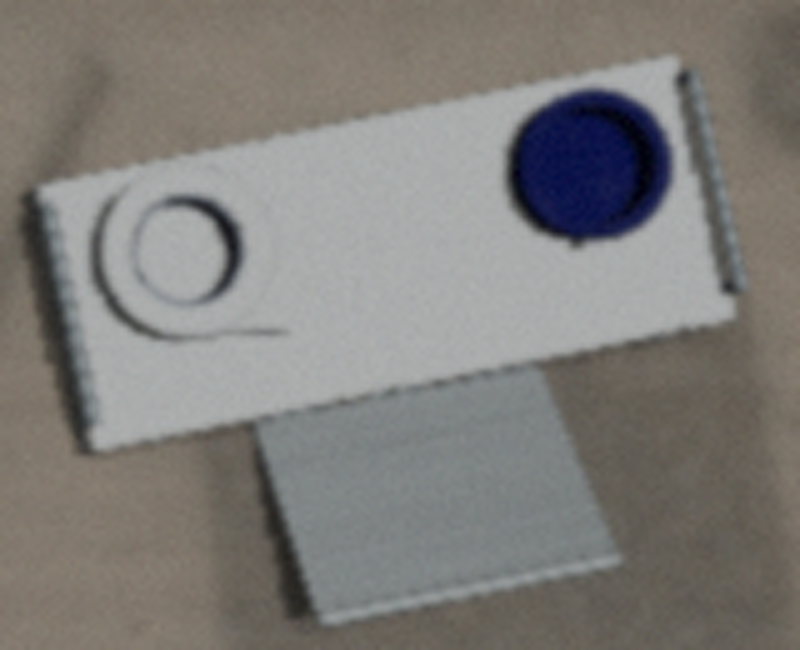

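View pics/c2.png

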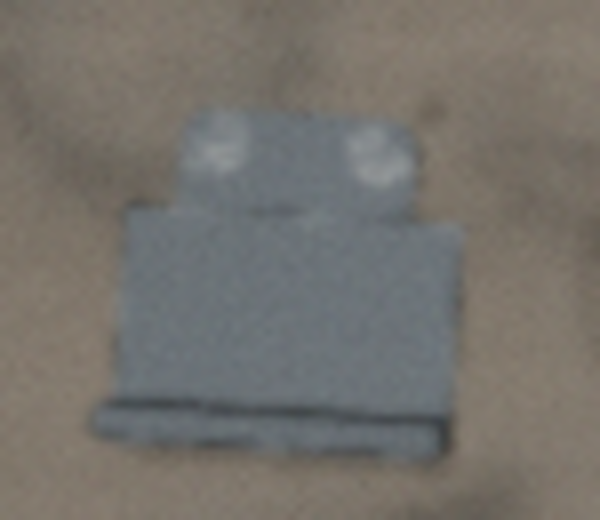

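View pics/c3.png

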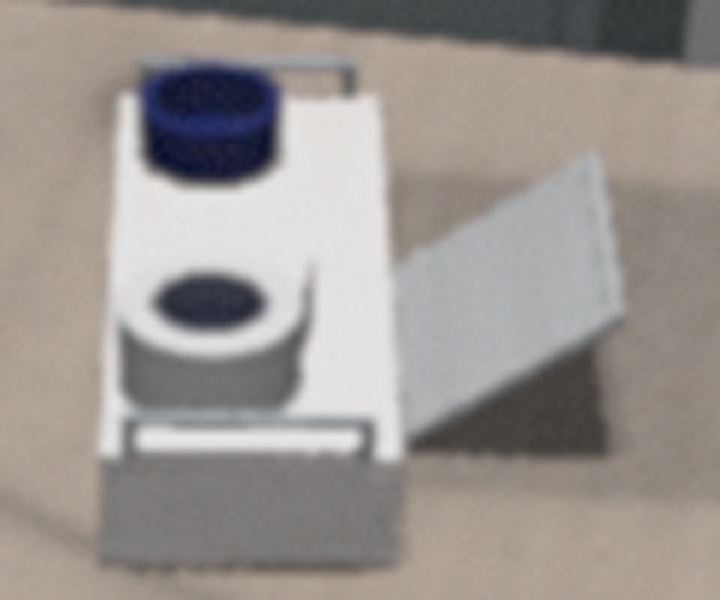

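View pics/c4.png

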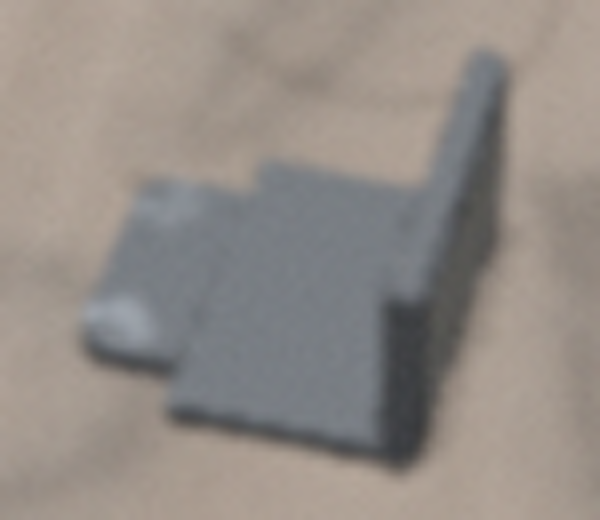

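```bash
cat > fit0.py <<'E'
from h import *
from scipy.optimize import least_squares
def f(p,s,ox,oy): return (np.array(p)+.5)/s-.5+np.array([ox,oy])
def T(v,P): 
    c,s=np.cos(v[2]),np.sin(v[2]);P=np.array(P,float);return np.array([c*P[0]-s*P[1]+v[0],s*P[0]+c*P[1]+v[1],P[2]])
def fit(obs,v0,model=lambda v,P:T(v,P)):
    # obs: (cam, uv, P); per-camera pixel bias in the side camera ignored
    r=lambda v:np.concatenate([proj(n,model(v,P))[0]-uv for n,uv,P in obs])
    s=least_squares(r,v0,loss='soft_l1');return s.x,r(s.x).reshape(-1,2)
c1=lambda *p:f(p,5,375,200);c2=lambda *p:f(p,8,245,250);c3=lambda *p:f(p,6,295,135);c4=lambda *p:f(p,8,300,260)
S=[('top',c1(93,450),(0,.12,.045)),('top',c1(736,320),(0,-.12,.045)),('top',c1(40,187),(.1,.12,.045)),('top',c1(678,58),(.1,-.12,.045)),
('side',c3(403,460),(0,.12,.045)),('side',c3(395,562),(0,.12,0)),('side',c3(100,560),(.1,.12,0)),('side',c3(100,460),(.1,.12,.045)),('side',c3(378,95),(0,-.12,.045)),('side',c3(118,95),(.1,-.12,.045))]
H=[('top',c2(127,205),(.05,.04,.006)),('top',c2(462,228),(.05,-.04,.006)),('top',c2(92,432),(0,.04,.05)),('top',c2(440,462),(0,-.04,.05)),('top',c2(450,416),(.008,-.04,.05)),('top',c2(105,400),(.008,.04,.05)),
('side',c4(170,408),(.05,.04,.006)),('side',c4(262,160),(.05,-.04,.006)),('side',c4(405,470),(0,.04,0)),('side',c4(425,300),(0,.04,.05)),('side',c4(508,60),(0,-.04,.05)),('side',c4(385,297),(.008,.04,.05)),('side',c4(473,50),(.008,-.04,.05))]
if __name__=='__main__':
    for cam in ('top','side',None):
        for nm,O,v in(('stand',S,[.55,-.01,.17]),('holder',H,[.48,.3,-.1])):
            O=[o for o in O if cam is None or o[0]==cam]
            x,r=fit(O,v);print(cam,nm,x.round(4));
            if cam is None: print(r.round(1).tolist())
            if nm=='stand': sv=x
        F=[('top',c1(323,622),.055),('top',c1(620,560),-.055),('side',c3(625,312),.055),('side',c3(595,150),-.055)]
        O=[o for o in F if cam is None or o[0]==cam]
        m=lambda a,y:T(sv,(-.001-.093*np.cos(a[0]),y,.0035+.093*np.sin(a[0])))
        x,r=fit(O,[.8],m);print(cam,'flap',x,r.round(1).tolist(), m(x,0).round(4),T(sv,(-.001,0,.0035)).round(4))
E
python3 fit0.py
```

```text
top stand [ 0.5338 -0.0192  0.1966]
top holder [ 0.4845  0.307  -0.0599]
top flap [0.6638584] [[-0.8, -0.1], [0.3, 0.1]] [ 0.461  -0.0337  0.0608] [ 0.5328 -0.0194  0.0035]
side stand [ 0.533  -0.0175  0.2026]
side holder [ 0.4821  0.3095 -0.0591]
side flap [0.63933549] [[-0.5, 0.5], [-0.0, -0.0]] [ 0.4589 -0.0327  0.059 ] [ 0.532  -0.0177  0.0035]
None stand [ 0.5334 -0.0189  0.2   ]
[[-0.3, 1.1], [0.6, 0.5], [-1.1, -0.0], [-0.1, -0.6], [-0.1, -0.9], [0.3, 0.5], [-0.3, 0.3], [-0.6, -1.4], [0.2, -0.5], [-0.1, -0.8]]
None holder [ 0.4833  0.308  -0.0579]
[[-0.5, 2.0], [-0.2, 1.4], [-0.4, 0.6], [0.2, -0.7], [-0.8, 0.6], [-1.7, 0.1], [0.7, -0.6], [1.4, -0.3], [0.1, -0.0], [-1.4, -0.5], [-0.9, -1.5], [-1.2, -1.0], [-1.1, -1.1]]
None flap [0.64478453] [[-0.8, 0.8], [0.2, 0.8], [-0.8, -0.1], [-0.2, -0.5]] [ 0.4595 -0.0339  0.0594] [ 0.5324 -0.0191  0.0035]
```

Both cameras agree to about 2 mm. The stand is at (0.533,-0.019) with yaw 0.199, the flap is at 0.65 rad, and the holder is at (0.483,0.308) with yaw -0.058. Next I'll work out the moves to press the flap down.

```bash
cat > g.py <<'E'
from h import *
import sys
ST=np.array([.5334,-.0187,.199])
def st(x,y,z):
    c,s=np.cos(ST[2]),np.sin(ST[2]);return np.array([ST[0]+c*x-s*y,ST[1]+s*x+c*y,z])
def go(p,yaw):
    s=observe();R=np.array(s['tcp_rot']);d=R.T@(np.array(p)-s['position'])*1000
    y=np.arctan2(R[1,0],R[0,0]);r=-(yaw-y)
    print('t',round(s['time'],2),'pos',np.round(s['position'],4),'yaw',round(y,4),'F',np.round(s['force'],1),'w',round(s['grip_width'],4),'-> slide',d.round(1),'roll',round(r,3))
def tostand():
    s=observe();p=s['position'];c,n=np.cos(ST[2]),np.sin(ST[2]);d=np.array(p[:2])-ST[:2]
    F=s['force'];print('stand xyz mm',np.round(np.array([c*d[0]+n*d[1],-n*d[0]+c*d[1],p[2]])*1000,1),'Fst',np.round([c*F[0]+n*F[1],-n*F[0]+c*F[1],F[2]],1))
E
python3 -c "
from g import *
go(st(-.062,0,.12),.199)"
```

```text
t 0.1 pos [0.2061 0.6421 0.2301] yaw 1.26 F [-0.2 -0.6 -0.5] w 0.0854 -> slide [-559.1  459.6  111.1] roll 1.061
```

Call:
{"name": "carry_out", "arguments": {"deltas": [{"claw": 1,"slide": [-30,38,7],"roll": 0.1},{"claw": 1,"slide": [-60,75,14],"roll": 0.2},{"claw": 1,"slide": [-90,112,21],"roll": 0.3},{"claw": 1,"slide": [-120,150,28],"roll": 0.4},{"claw": 1,"slide": [-150,188,35],"roll": 0.5}]}}

```text
time: 0.6
position: [0.3399, 0.4405, 0.1955]
tcp_rot: [[0.727, 0.686, -0.0], [0.686, -0.727, -0.001], [-0.001, 0.0, -1.0]]
force: [1.2, -0.1, 0.6]
grip_width: 0.0124
```

```bash
python3 -c "
from g import *
go(st(-.062,0,.12),.199)"
```

```text
t 0.6 pos [0.3399 0.4405 0.1955] yaw 0.7564 F [ 1.2 -0.1  0.6] w 0.0124 -> slide [-227.   434.    75.7] roll 0.557
```

Call:
{"name": "carry_out", "arguments": {"deltas": [{"claw": 1,"slide": [-22,43,8],"roll": 0.1},{"claw": 1,"slide": [-45,85,15],"roll": 0.2},{"claw": 1,"slide": [-67,128,22],"roll": 0.3},{"claw": 1,"slide": [-90,170,30],"roll": 0.4},{"claw": 1,"slide": [-112,214,37],"roll": 0.5}]}}

```text
time: 1.1
position: [0.4053, 0.2082, 0.1586]
tcp_rot: [[0.967, 0.254, -0.0], [0.254, -0.967, -0.0], [-0.0, -0.0, -1.0]]
force: [1.5, 1.1, -0.4]
grip_width: -0.0001
```

```bash
python3 -c "
from g import *
go(st(-.062,0,.12),.199)"
```

```text
t 1.1 pos [0.4053 0.2082 0.1586] yaw 0.2565 F [ 1.5  1.1 -0.4] w -0.0001 -> slide [  4.4 248.4  38.6] roll 0.057
```

Call:
{"name": "carry_out", "arguments": {"deltas": [{"claw": 1,"slide": [1,49,8],"roll": 0.06},{"claw": 1,"slide": [2,98,15],"roll": 0.06},{"claw": 1,"slide": [3,147,22],"roll": 0.06},{"claw": 1,"slide": [4,196,30],"roll": 0.06},{"claw": 1,"slide": [4,245,35],"roll": 0.06}]}}

```text
time: 1.6
position: [0.4722, -0.0276, 0.1236]
tcp_rot: [[0.98, 0.198, -0.001], [0.198, -0.98, 0.0], [-0.001, -0.0, -1.0]]
force: [0.9, 0.5, -0.1]
grip_width: 0.0002
```

```bash
python3 -c "
from g import *
go(st(-.062,0,.006),.199)"
```

```text
t 1.6 pos [ 0.4722 -0.0276  0.1236] yaw 0.1997 F [ 0.9  0.5 -0.1] w 0.0002 -> slide [ -0.2   3.5 117.6] roll 0.001
```

Now I'll press down slowly, starting with a move to 70 mm.

Call:
{"name": "carry_out", "arguments": {"deltas": [{"claw": 1,"slide": [0,3,25],"roll": 0},{"claw": 1,"slide": [0,3,50],"roll": 0},{"claw": 1,"slide": [0,3,62],"roll": 0},{"claw": 1,"slide": [0,3,74],"roll": 0},{"claw": 1,"slide": [0,3,84],"roll": 0}]}}

```text
time: 2.1
position: [0.4736, -0.0284, 0.0402]
tcp_rot: [[0.98, 0.199, 0.001], [0.199, -0.98, -0.0], [0.001, 0.0, -1.0]]
force: [-0.4, 0.3, 1.6]
grip_width: -0.0001
```

Call:
{"name": "carry_out", "arguments": {"deltas": [{"claw": 1,"slide": [0,0,8],"roll": 0},{"claw": 1,"slide": [0,0,16],"roll": 0},{"claw": 1,"slide": [0,0,24],"roll": 0},{"claw": 1,"slide": [0,0,30],"roll": 0},{"claw": 1,"slide": [0,0,32],"roll": 0}]}}

```text
time: 2.6
position: [0.4729, -0.0285, 0.0076]
tcp_rot: [[0.98, 0.199, -0.001], [0.199, -0.98, 0.0], [-0.001, -0.0, -1.0]]
force: [-0.5, 0.4, 1.9]
grip_width: 0.0
```

```bash
python3 -c "
from g import *
go(st(-.062,0,.006),.199);tostand()"
```

```text
t 2.6 pos [ 0.4729 -0.0285  0.0076] yaw 0.2001 F [-0.5  0.4  1.9] w 0.0 -> slide [-0.7  2.4  1.6] roll 0.001
stand xyz mm [-61.3   2.4   7.6] Fst [-0.4  0.5  1.9]
```

Call:
{"name": "carry_out", "arguments": {"deltas": [{"claw": 1,"slide": [0,0,1],"roll": 0},{"claw": 1,"slide": [0,0,2],"roll": 0},{"claw": 1,"slide": [0,0,2.5],"roll": 0},{"claw": 1,"slide": [0,0,2.5],"roll": 0},{"claw": 1,"slide": [0,0,2.5],"roll": 0}]}}

```text
time: 3.1
position: [0.4733, -0.0286, 0.006]
tcp_rot: [[0.98, 0.199, 0.0], [0.199, -0.98, -0.0], [0.0, 0.0, -1.0]]
force: [-1.0, 1.3, 1.8]
grip_width: -0.0
```

Call:
{"name": "carry_out", "arguments": {"deltas": [{"claw": 1,"slide": [0,0,0.5],"roll": 0},{"claw": 1,"slide": [0,0,1],"roll": 0},{"claw": 1,"slide": [0,0,1.5],"roll": 0},{"claw": 1,"slide": [0,0,1.5],"roll": 0},{"claw": 1,"slide": [0,0,1.5],"roll": 0}]}}

```text
time: 3.6
position: [0.4735, -0.0286, 0.0059]
tcp_rot: [[0.98, 0.199, -0.001], [0.199, -0.98, 0.0], [-0.001, -0.0, -1.0]]
force: [-5.5, 0.9, 12.9]
grip_width: 0.0001
```

The arm met the stop at z = 5.9 mm with 13 N, so the flap is flat. Next I lift and go to the holder.

Call:
{"name": "carry_out", "arguments": {"deltas": [{"claw": 1,"slide": [0,0,-25],"roll": 0},{"claw": 1,"slide": [0,0,-70],"roll": 0},{"claw": 0,"slide": [0,-10,-115],"roll": 0.05},{"claw": -1,"slide": [0,-50,-125],"roll": 0.1},{"claw": -1,"slide": [0,-98,-125],"roll": 0.15}]}}

```text
time: 4.1
position: [0.4565, 0.0673, 0.133]
tcp_rot: [[0.999, 0.044, 0.009], [0.044, -0.999, -0.001], [0.009, 0.001, -1.0]]
force: [0.2, 0.6, -0.5]
grip_width: 0.0433
```

Run:
```python
from g import *
p,d=read_camera('side');cv2.imwrite('pics/s1.png',cv2.resize(p[120:360,240:440,::-1],None,fx=2.5,fy=2.5))
y=-.058;c,s=np.cos(y),np.sin(y)
go([.4833+.004*c,.308+.004*s,.12],y)
```

```text
t 4.15 pos [0.4527 0.0738 0.1308] yaw 0.0482 F [-2.1  4.  -0.7] w 0.051 -> slide [  45.8 -231.9   11.9] roll 0.106
```

View pics/s1.png

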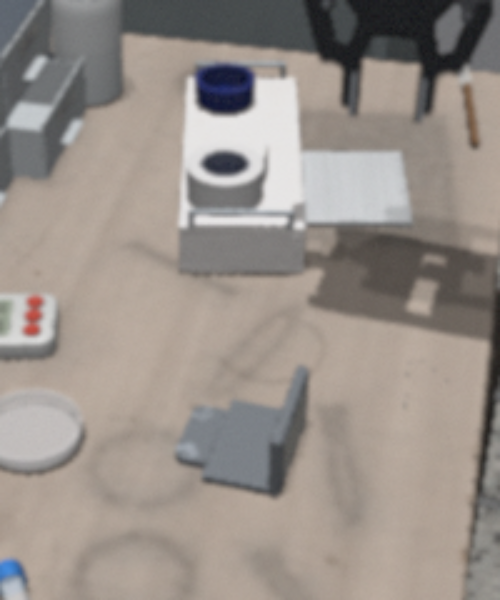

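The picture shows the flap lying flat at (355,187) and the holder undisturbed at (245,440). Moving over the holder.

Call:
{"name": "carry_out", "arguments": {"deltas": [{"claw": -1,"slide": [9,-46,2],"roll": 0.02},{"claw": -1,"slide": [18,-92,4],"roll": 0.05},{"claw": -1,"slide": [27,-138,6],"roll": 0.08},{"claw": -1,"slide": [36,-184,9],"roll": 0.106},{"claw": -1,"slide": [46,-230,12],"roll": 0.106}]}}

```text
time: 4.65
position: [0.4882, 0.3015, 0.117]
tcp_rot: [[0.998, -0.056, 0.001], [-0.056, -0.998, 0.0], [0.001, -0.0, -1.0]]
force: [0.5, -0.7, 0.8]
grip_width: 0.0853
```

Run:
```python
from g import *
y=-.058;c,s=np.cos(y),np.sin(y)
p,d=read_camera('side');cv2.imwrite('pics/s2.png',cv2.resize(p[220:380,240:440,::-1],None,fx=4,fy=4,interpolation=2))
go([.4833+.004*c,.308+.004*s,.012],y)
```

```text
t 4.7 pos [0.4888 0.307  0.1168] yaw -0.0532 F [-0.7  1.6  1. ] w 0.0853 -> slide [-1.700e+00 -1.000e-01  1.048e+02] roll 0.005
```

View pics/s2.png

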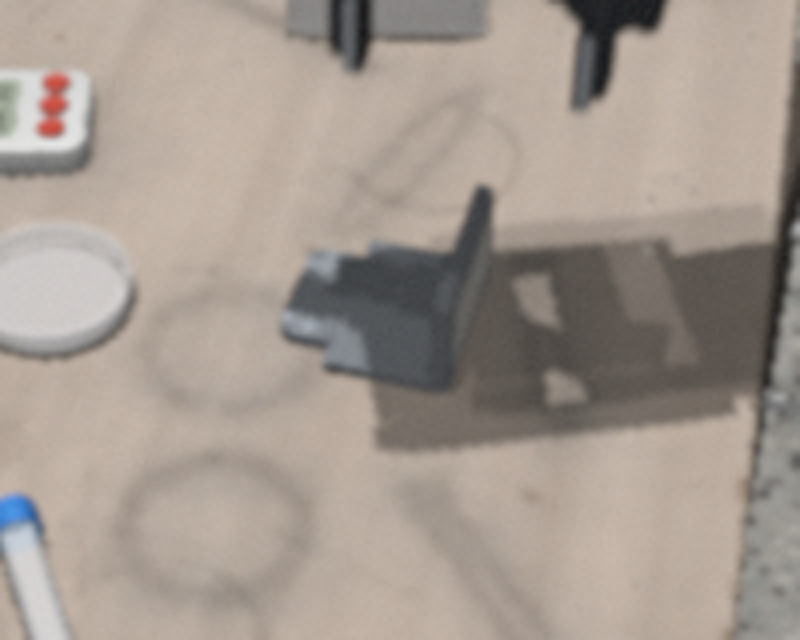

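The fingers straddle the face cleanly, so I'm descending.

Call:
{"name": "carry_out", "arguments": {"deltas": [{"claw": -1,"slide": [-1,0,30],"roll": 0.005},{"claw": -1,"slide": [-2,0,60],"roll": 0.005},{"claw": -1,"slide": [-2,0,85],"roll": 0.005},{"claw": -1,"slide": [-2,0,98],"roll": 0.005},{"claw": -1,"slide": [-2,0,104],"roll": 0.005}]}}

```text
time: 5.2
position: [0.4853, 0.2991, 0.0117]
tcp_rot: [[0.998, -0.061, -0.002], [-0.061, -0.998, -0.001], [-0.002, 0.001, -1.0]]
force: [-0.4, 0.1, -0.4]
grip_width: 0.0856
```

Call:
{"name": "carry_out", "arguments": {"deltas": [{"claw": 0.2,"slide": [0,0,0],"roll": 0},{"claw": 0.5,"slide": [0,0,0],"roll": 0},{"claw": 1,"slide": [0,0,0],"roll": 0},{"claw": 1,"slide": [0,0,0],"roll": 0},{"claw": 1,"slide": [0,0,0],"roll": 0}]}}

```text
time: 5.7
position: [0.4867, 0.2997, 0.0141]
tcp_rot: [[0.998, -0.061, 0.001], [-0.061, -0.998, 0.001], [0.001, -0.001, -1.0]]
force: [-0.0, 0.6, -0.5]
grip_width: 0.0122
```

```bash
python3 - <<'E'
from g import *
for n in('top','side'):
    p,d=read_camera(n);cv2.imwrite(f'pics/{n}3.png',p[:,:,::-1])
go([.4833,.308,.012],-.058)
E
python3 -c "
import cv2
a=cv2.imread('pics/top3.png')[240:330,220:340];b=cv2.imread('pics/side3.png')[240:340,270:400]
cv2.imwrite('pics/c5.png',cv2.vconcat([cv2.resize(a,(400,300),interpolation=2),cv2.resize(b,(400,300),interpolation=2)]))"
```

```text
t 5.8 pos [0.4867 0.2998 0.0141] yaw -0.0609 F [ 0.1 -0.2 -0.1] w 0.0075 -> slide [-3.9 -8.   2.1] roll -0.003
```

View pics/c5.png

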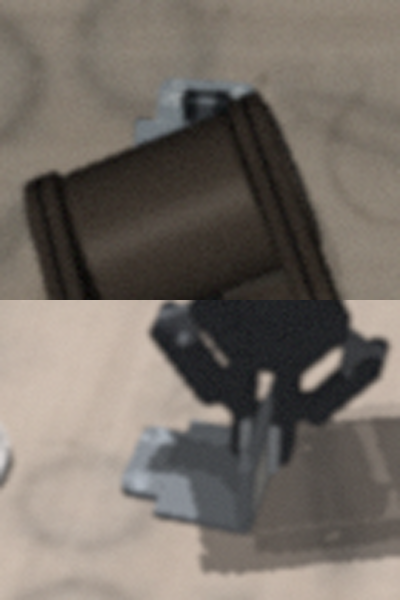

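Gripped: the opening is 7.5 mm and the holder sits 8 mm to the left of the tool centre. I'll lift and then carry.

Call:
{"name": "carry_out", "arguments": {"deltas": [{"claw": 1,"slide": [0,0,-5],"roll": 0},{"claw": 1,"slide": [0,0,-15],"roll": 0},{"claw": 1,"slide": [0,0,-40],"roll": 0},{"claw": 1,"slide": [0,0,-70],"roll": 0},{"claw": 1,"slide": [0,0,-70],"roll": 0}]}}

```text
time: 6.3
position: [0.4895, 0.301, 0.0889]
tcp_rot: [[0.998, -0.061, 0.009], [-0.061, -0.998, 0.004], [0.009, -0.004, -1.0]]
force: [0.3, 0.1, -0.1]
grip_width: 0.0076
```

Run:
```python
from g import *
go(st(-.094+.004,-.008,.0141+.07),.199)
```

```text
t 6.3 pos [0.4895 0.301  0.0889] yaw -0.0608 F [ 0.3  0.1 -0.1] w 0.0076 -> slide [-21.7 347.3   3.1] roll -0.26
```

Call:
{"name": "carry_out", "arguments": {"deltas": [{"claw": 1,"slide": [-6,25,0],"roll": 0},{"claw": 1,"slide": [-14,65,0],"roll": 0},{"claw": 1,"slide": [-20,105,0],"roll": -0.05},{"claw": 1,"slide": [-20,145,0],"roll": -0.1},{"claw": 1,"slide": [-20,185,0],"roll": -0.15}]}}

```text
time: 6.8
position: [0.454, 0.1148, 0.0831]
tcp_rot: [[0.996, 0.092, -0.0], [0.092, -0.996, -0.0], [-0.0, 0.0, -1.0]]
force: [0.7, -0.4, -1.4]
grip_width: 0.0076
```

Call:
{"name": "carry_out", "arguments": {"deltas": [{"claw": 1,"slide": [0,35,0],"roll": -0.03},{"claw": 1,"slide": [0,75,0],"roll": -0.06},{"claw": 1,"slide": [0,110,0],"roll": -0.09},{"claw": 1,"slide": [0,130,0],"roll": -0.11},{"claw": 1,"slide": [0,130,0],"roll": -0.11}]}}

```text
time: 7.3
position: [0.4666, -0.0154, 0.0834]
tcp_rot: [[0.981, 0.194, 0.0], [0.194, -0.981, -0.0], [0.0, 0.0, -1.0]]
force: [-0.1, 0.2, -0.5]
grip_width: 0.0073
```

Run:
```python
from g import *
go(st(-.094+.004,-.008,.0141+.07),.199)
```

```text
t 7.3 pos [ 0.4666 -0.0154  0.0834] yaw 0.1954 F [-0.1  0.2 -0.5] w 0.0073 -> slide [-25.1  24.5  -0.7] roll -0.004
```

Call:
{"name": "carry_out", "arguments": {"deltas": [{"claw": 1,"slide": [-10,10,0],"roll": 0},{"claw": 1,"slide": [-20,20,0],"roll": -0.004},{"claw": 1,"slide": [-25,24.5,8],"roll": -0.004},{"claw": 1,"slide": [-25,24.5,20],"roll": -0.004},{"claw": 1,"slide": [-25,24.5,30],"roll": -0.004}]}}

```text
time: 7.8
position: [0.4461, -0.0417, 0.0519]
tcp_rot: [[0.979, 0.202, -0.001], [0.202, -0.979, 0.001], [-0.001, -0.001, -1.0]]
force: [-0.6, -0.2, -0.0]
grip_width: 0.0071
```

Call:
{"name": "carry_out", "arguments": {"deltas": [{"claw": 1,"slide": [0,0,10],"roll": 0},{"claw": 1,"slide": [0,0,15],"roll": 0},{"claw": 1,"slide": [0,0,18],"roll": 0},{"claw": 1,"slide": [0,0,18],"roll": 0},{"claw": 1,"slide": [0,0,18],"roll": 0}]}}

```text
time: 8.3
position: [0.4472, -0.0423, 0.0355]
tcp_rot: [[0.979, 0.202, 0.0], [0.202, -0.979, -0.0], [0.0, 0.0, -1.0]]
force: [0.0, 0.3, 0.7]
grip_width: 0.0073
```

Run:
```python
from g import *
go(st(-.094+.004,-.008,.0141+.007),.199);tostand()
a,_=read_camera('top');b,_=read_camera('side')
cv2.imwrite('pics/top4.png',a[:,:,::-1]);cv2.imwrite('pics/side4.png',b[:,:,::-1])
cv2.imwrite('pics/c6.png',cv2.resize(a[240:360,400:540,::-1],None,fx=5,fy=5,interpolation=2))
cv2.imwrite('pics/c7.png',cv2.resize(b[140:240,300:420,::-1],None,fx=6,fy=6,interpolation=2))
```

```text
t 8.3 pos [ 0.4472 -0.0423  0.0355] yaw 0.2031 F [0.  0.3 0.7] w 0.0073 -> slide [-0.8  1.9 14.4] roll 0.004
stand xyz mm [-89.2  -6.1  35.5] Fst [0.1 0.3 0.7]
```

View pics/c6.png

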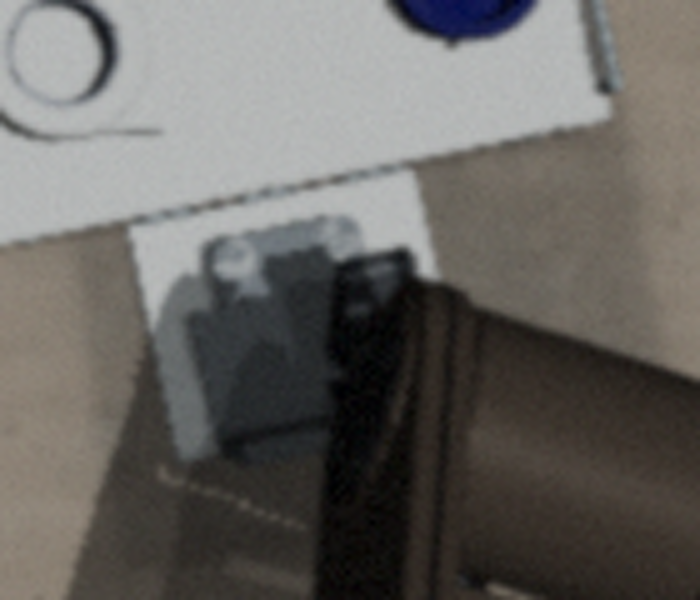

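View pics/c7.png

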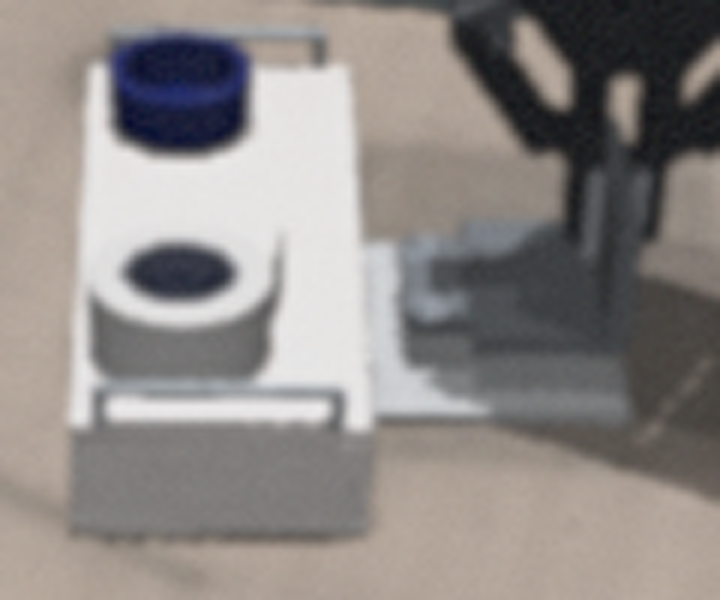

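```bash
cat > ov.py <<'E'
from g import *
def ov(n,imf,out,x0,y0,w,h,s,tcp,yaw,off=(-.004,.008,-.0141)):
    im=cv2.resize(cv2.imread(imf)[y0:y0+h,x0:x0+w],None,fx=s,fy=s,interpolation=2)
    c,q=np.cos(yaw),np.sin(yaw)
    def dr(P,col):
        uv=((proj(n,P)+.5-[x0,y0])*s-.5);cv2.polylines(im,[np.round(uv).astype(int)],False,col,1)
    H=lambda L:[[tcp[0]+c*(a+off[0])-q*(b+off[1]),tcp[1]+q*(a+off[0])+c*(b+off[1]),tcp[2]+z+off[2]] for a,b,z in L]
    z=.006
    dr(H([(.008,.04,z),(.05,.04,z),(.05,.028,z),(.066,.028,z),(.0717,.0257,z),(.074,.02,z),(.074,-.02,z),(.0717,-.0257,z),(.066,-.028,z),(.05,-.028,z),(.05,-.04,z),(.008,-.04,z)]),(0,0,255))
    dr(H([(0,.04,0),(0,.04,.05),(.008,.04,.05),(.008,.04,.006)]),(0,0,255))
    S=lambda L:[st(*p) for p in L]
    dr(S([(0,.12,.045),(0,-.12,.045)]),(0,255,0));dr(S([(0,.12,.045),(.1,.12,.045),(.1,.12,0),(0,.12,0),(0,.12,.045)]),(0,255,0))
    dr(S([(-.001,.055,.006),(-.094,.055,.006),(-.094,-.055,.006),(-.001,-.055,.006)]),(255,255,0))
    cv2.imwrite(out,im)
E
python3 - <<'E'
from ov import *
t=[.4472,-.0423,.0355]
ov('top','pics/top4.png','pics/o6.png',400,240,140,120,5,t,.2031)
ov('side','pics/side4.png','pics/o7.png',300,140,120,100,6,t,.2031)
E
```

```text
(no output)
```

View pics/o6.png

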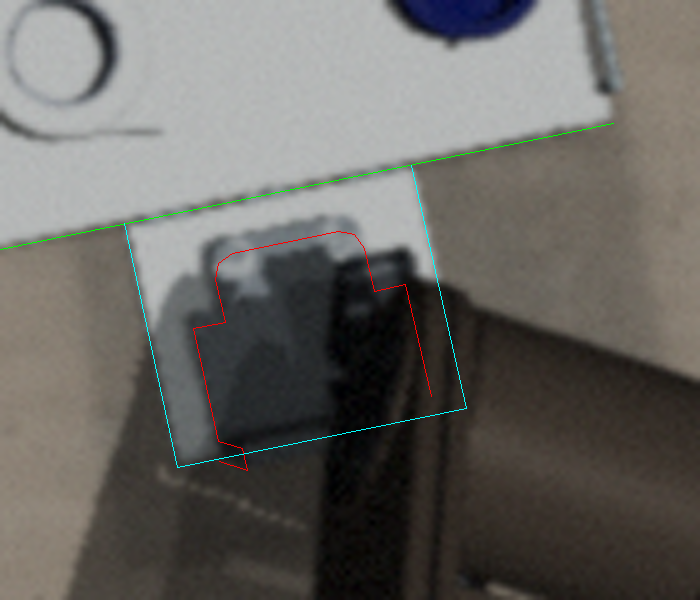

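View pics/o7.png

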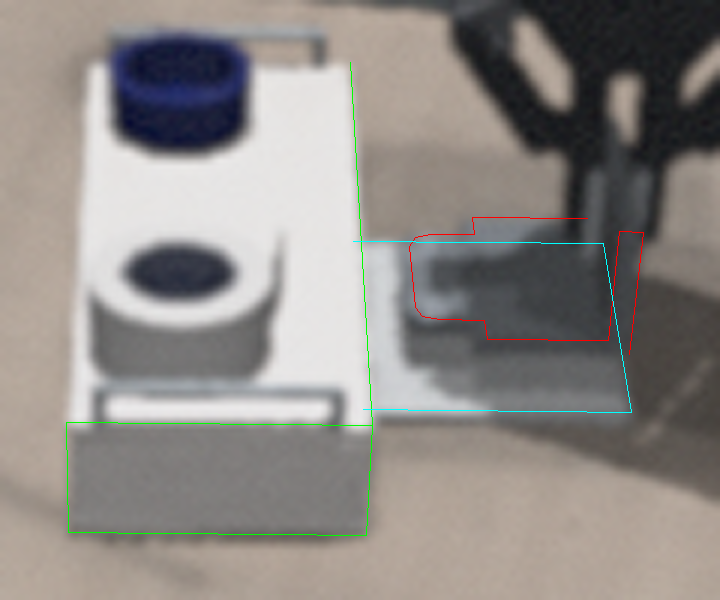

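Run:
```python
from ov import *
go([0,0,0],.199)
for f,o,(x,y,w,h) in(('top4','e1',(425,270,65,70)),('side4','e2',(355,160,70,60))):
    im=cv2.imread(f'pics/{f}.png')[y:y+h,x:x+w].astype(float);im=np.clip(255*(im/255)**.5*1.1,0,255).astype('uint8')
    cv2.imwrite(f'pics/{o}.png',cv2.resize(im,None,fx=8,fy=8,interpolation=2))
```

```text
t 8.4 pos [ 0.4473 -0.0424  0.0358] yaw 0.2031 F [ 0.  -0.2 -0.3] w 0.007 -> slide [-429.6 -131.8   35.3] roll 0.004
```

View pics/e1.png

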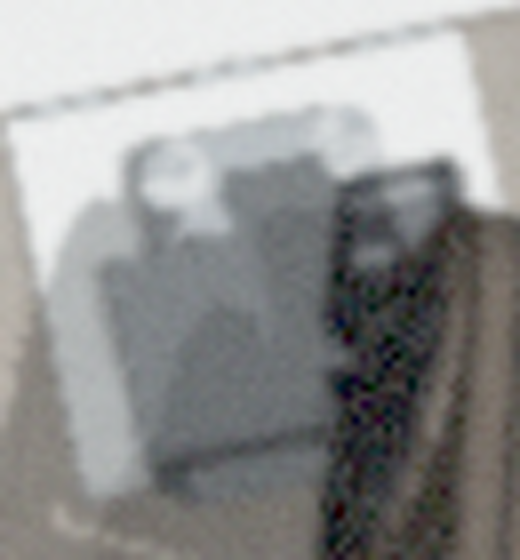

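View pics/e2.png

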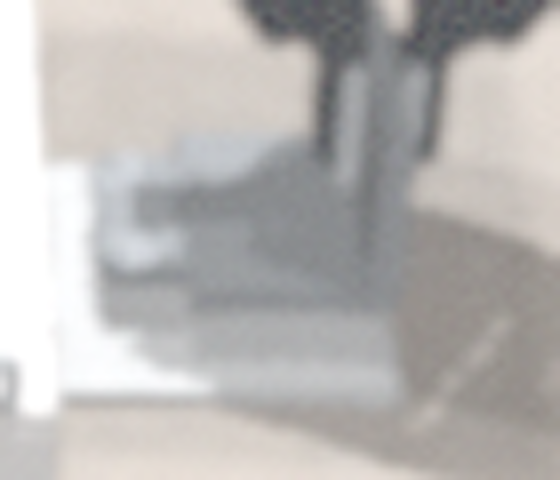

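```bash
cat > fit1.py <<'E'
from fit0 import f
from g import *
from scipy.optimize import least_squares
e1=lambda *p:f(p,8,425,270);e2=lambda *p:f(p,8,355,160)
tcp=np.array([.4473,-.0424,.0357])
O=[('top',e1(103,262),(.05,.04,.006)),('top',e1(138,252),(.05,.028,.006)),('top',e1(128,175),(.066,.028,.006)),('top',e1(162,135),(.074,.02,.006)),('top',e1(348,105),(.074,-.02,.006)),('top',e1(382,145),(.066,-.028,.006)),('top',e1(150,470),(.008,.04,.05)),
('side',e2(97,245),(.074,.02,.006)),('side',e2(95,165),(.074,-.02,.006)),('side',e2(190,292),(.05,.04,.006)),('side',e2(180,135),(.05,-.04,.006)),('side',e2(120,268),(.066,.028,.006))]
def M(v,P):
    x,y,z,yaw,pit=v;c,s=np.cos(pit),np.sin(pit);P=np.array(P)
    q=np.array([c*P[0]-s*P[2],P[1],s*P[0]+c*P[2]])  # pit>0 nose up
    c,s=np.cos(yaw),np.sin(yaw);return np.array([c*q[0]-s*q[1]+x,s*q[0]+c*q[1]+y,q[2]+z])
for cam in('both','top'):
    o=[a for a in O if cam in('both',a[0])]
    # weak priors: 4mm z about nominal, 0.05 pitch
    def r(v,full=True):
        e=np.concatenate([proj(n,M(v,P))[0]-uv for n,uv,P in o])
        return np.r_[e,(v[2]-.0216)/.004,v[4]/.1] if full else e
    s=least_squares(r,[.442,-.034,.0216,.2,0],loss='soft_l1');v=s.x
    print(cam,v.round(4));print(r(v,False).reshape(-1,2).round(1).tolist())
    d=np.array([v[0],v[1]])-tcp[:2];c,q=np.cos(.2031),np.sin(.2031);print('off tool',c*d[0]+q*d[1],-q*d[0]+c*d[1],v[2]-tcp[2])
    t=M(v,(.074,0,.003))-st(0,0,0);c,q=np.cos(ST[2]),np.sin(ST[2]);print('tip in stand',c*t[0]+q*t[1],-q*t[0]+c*t[1],t[2])
E
python3 fit1.py
python3 - <<'E'
# flap edges / stand refit in new image: flap at hinge corners
from fit0 import f,T
from g import *
for p in [(5,118),(465,28)]:
    w=ray('top',f(p,8,425,270),z=.006)-st(0,0,0);c,q=np.cos(ST[2]),np.sin(ST[2]);print((c*w[0]+q*w[1])*1e3,(-q*w[0]+c*w[1])*1e3)
E
```

```text
both [ 0.4457 -0.0292  0.0187  0.1461  0.0642]
[[-1.3, -0.5], [0.8, -0.2], [0.7, 0.8], [0.1, 0.9], [-1.6, 1.4], [-0.9, 0.1], [1.1, -1.0], [-0.6, -0.1], [-0.2, -0.2], [-0.9, 0.4], [0.2, -0.3], [0.3, -0.5]]
off tool 0.0011256912922154422 0.013261511253100957 -0.01704654905303179
tip in stand -0.014462856844775477 0.003159458123580947 0.026396193286989087
top [ 0.4468 -0.0272  0.0224  0.1341  0.1167]
[[-1.5, -1.0], [0.7, -0.6], [0.8, 0.4], [0.3, 0.5], [-1.2, 1.2], [-0.6, -0.0], [0.6, -0.2]]
off tool 0.0025469987483889515 0.015024200675022015 -0.013317788828680215
tip in stand -0.013607918437488745 0.00407583840453514 0.03398061057142079
-1.4304070781111702 53.71992306755017
-2.3106480718822087 -56.355153742490096
```

```bash
cat >> fit1.py <<'E'
print('--- yaw fixed')
for pf in (0,1):
    V=lambda u:np.array([u[0],u[1],u[2],.203,pf*u[3]])
    def r(u): return np.concatenate([proj(n,M(V(u),P))[0]-uv for n,uv,P in O])
    s=least_squares(r,[.442,-.034,.0216,0],loss='soft_l1');v=V(s.x);print(v.round(4),s.cost);print(r(s.x).reshape(-1,2).round(1).tolist())
    d=np.array([v[0],v[1]])-tcp[:2];c,q=np.cos(.2031),np.sin(.2031);print('off tool',c*d[0]+q*d[1],-q*d[0]+c*d[1],v[2]-tcp[2])
    t=M(v,(.074,0,.003))-st(0,0,0);c,q=np.cos(ST[2]),np.sin(ST[2]);print('tip in stand',c*t[0]+q*t[1],-q*t[0]+c*t[1],t[2])
E
python3 fit1.py | sed -n '/---/,$p'
```

```text
--- yaw fixedTraceback (most recent call last):
  File "fit1.py", line 26, in <module>
    s=least_squares(r,[.442,-.034,.0216,0],loss='soft_l1');v=V(s.x);print(v.round(4),s.cost);print(r(s.x).reshape(-1,2).round(1).tolist())
    return func(*args, **kwargs)
    result = trf(vector_fun.fun, vector_fun.jac, x0, f0, J0, lb, ub, ftol, xtol,
                 gtol, max_nfev, x_scale, loss_function, tr_solver,
                 tr_options.copy(), verbose, callback=callback_wrapped)
    return trf_no_bounds(
        fun, jac, x0, f0, J0, ftol, xtol, gtol, max_nfev, x_scale,
        loss_function, tr_solver, tr_options, verbose, callback=callback)
    f_new = fun(x_new)
    self._update_fun()
    ~~~~~~~~~~~~~~~~^^
    self.f = self.fun_wrapped(xp_copy(self.x))
             ~~~~~~~~~~~~~~~~^^^^^^^^^^^^^^^^^
    return np.atleast_1d(self.fun(x))
                         ~~~~~~~~^^^
    return self.f(x, *self.args, **self.kwargs)
           ~~~~~~^^^^^^^^^^^^^^^^^^^^^^^^^^^^^^
  File "fit1.py", line 25, in r
    def r(u): return np.concatenate([proj(n,M(V(u),P))[0]-uv for n,uv,P in O])
                                     ~~~~^^^^^^^^^^^^^
  File "h.py", line 4, in proj
    c=calibration(n);P=np.atleast_2d(P);q=(c['view']@np.c_[P,np.ones(len(P))].T)[:3]
ValueError: time passes only in moves, steps and waits
```

```bash
sed -i "s/^def proj/_C={}\n_cal=calibration\ndef calibration(n):\n    if n not in _C: _C[n]=_cal(n)\n    return _C[n]\ndef proj/" h.py; python3 fit1.py | sed -n '/---/,$p'
```

```text
--- yaw fixed
[ 0.4464 -0.0328  0.0224  0.203   0.    ] 10.200003725824622
[[-0.6, 0.4], [1.4, 0.3], [0.8, 1.4], [-0.2, 1.2], [-2.2, 0.6], [-1.2, -1.1], [3.3, -1.8], [-0.4, 0.5], [-1.0, 0.3], [-0.0, -0.0], [-1.1, -0.7], [0.7, -0.3]]
off tool 0.0010763778024319012 0.009552764000991263 -0.013323032034079831
tip in stand -0.01404941826478145 0.003641858424463485 0.02537696796592017
[ 0.4476 -0.0327  0.0162  0.203   0.0963] 8.577932170437212
[[-0.7, 0.2], [1.3, 0.1], [0.8, 1.2], [-0.0, 1.1], [-2.0, 0.4], [-1.1, -1.2], [3.2, 0.1], [-0.5, 0.1], [-1.1, -0.1], [-0.2, 0.5], [-1.3, -0.2], [0.6, -0.4]]
off tool 0.0022301473498755613 0.009419834687702855 -0.019516018347199723
tip in stand -0.013526155116537748 0.003511136490031717 0.02628332322992233
```

```bash
sed -i "s/('top',e1(150,470),(.008,.04,.05))/('top',e1(153,468),(.008,.04,.006)),('top',e1(188,497),(0,.04,.05))/" fit1.py; python3 fit1.py
```

```text
both [ 0.446  -0.0334  0.0205  0.1865  0.0171]
[[-0.0, 0.2], [2.0, 0.2], [1.5, 1.3], [0.7, 1.2], [-1.2, 0.9], [-0.4, -0.7], [-1.7, -3.0], [-0.4, -0.4], [-0.3, 0.3], [-0.6, 0.2], [-0.1, 0.0], [-0.5, -0.6], [0.7, -0.4]]
off tool 0.0005798637844397279 0.009111564316407058 -0.01523427899084713
tip in stand -0.014611507499889431 0.0019789669641350656 0.02473225528119572
top [ 0.4469 -0.0333  0.0226  0.1991  0.0296]
[[-0.1, 0.1], [2.0, 0.1], [1.4, 1.1], [0.5, 1.0], [-1.4, 0.4], [-0.5, -1.2], [-1.5, -3.1], [-0.0, -0.2]]
off tool 0.0014758608334701972 0.008980962464245807 -0.013081520427333206
tip in stand -0.013768396572069288 0.0027805283574870864 0.02780997312688595
--- yaw fixed
[ 0.4463 -0.034   0.0217  0.203   0.    ] 9.49918684132336
[[-0.0, 0.4], [2.0, 0.4], [1.3, 1.5], [0.4, 1.3], [-1.6, 0.6], [-0.6, -1.0], [-1.3, -2.8], [0.1, -0.6], [-0.2, 0.5], [-0.9, 0.3], [0.1, -0.1], [-0.9, -0.7], [0.9, -0.3]]
off tool 0.0006911939835602032 0.008417506616893045 -0.014036108814740277
tip in stand -0.014429944303953437 0.0025050313329573904 0.024663891185259725
[ 0.4467 -0.0341  0.0196  0.203   0.0303] 9.277547617113722
[[-0.0, 0.3], [2.0, 0.3], [1.4, 1.4], [0.5, 1.2], [-1.5, 0.5], [-0.6, -1.1], [-1.4, -3.0], [0.1, -0.1], [-0.3, 0.3], [-0.9, 0.2], [0.0, 0.1], [-1.0, -0.6], [0.8, -0.3]]
off tool 0.0010451011882850745 0.008296859639395068 -0.01605276378126512
tip in stand -0.0142005119441988 0.002385336516217539 0.024889332772374994
```

Call:
{"name": "carry_out", "arguments": {"deltas": [{"claw": 1,"slide": [0,1,3],"roll": 0.002},{"claw": 1,"slide": [0,2,7],"roll": 0.004},{"claw": 1,"slide": [0,3,11],"roll": 0.004},{"claw": 1,"slide": [0,3,13.5],"roll": 0.004},{"claw": 1,"slide": [0,3,13.5],"roll": 0.004}]}}

```text
time: 8.9
position: [0.447, -0.0452, 0.0212]
tcp_rot: [[0.98, 0.198, -0.001], [0.198, -0.98, 0.0], [-0.001, -0.001, -1.0]]
force: [-0.1, -0.4, -0.1]
grip_width: 0.0071
```

Run:
```python
from g import *
go([0,0,0],.199);tostand()
for n,o,(x,y,w,h) in(('top','e3',(425,270,65,70)),('side','e4',(345,160,80,60))):
    a,_=read_camera(n);a=a[:,:,::-1];cv2.imwrite(f'pics/{n}5.png',a)
    im=a[y:y+h,x:x+w].astype(float);im=np.clip(255*(im/255)**.5*1.1,0,255).astype('uint8')
    cv2.imwrite(f'pics/{o}.png',cv2.resize(im,None,fx=8,fy=8,interpolation=2))
```

```text
t 8.9 pos [ 0.447  -0.0452  0.0212] yaw 0.1989 F [-0.1 -0.4 -0.1] w 0.0071 -> slide [-429.2 -132.6   21.8] roll -0.0
stand xyz mm [-90.   -8.9  21.2] Fst [-0.1 -0.4 -0.1]
```

View pics/e3.png

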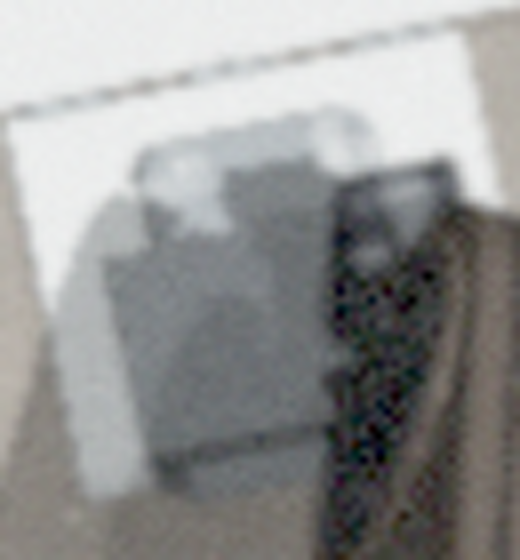

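View pics/e4.png

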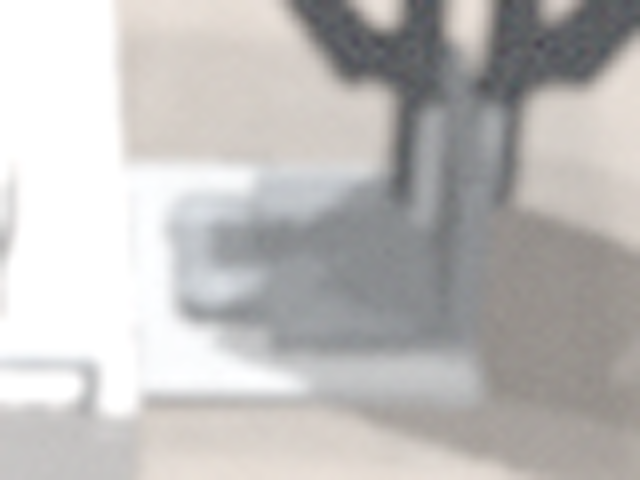

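The tongue is centred to within about 1 mm after correcting for parallax, and it hovers about 1 mm above the flap. I'll slide it in gently.

Call:
{"name": "carry_out", "arguments": {"deltas": [{"claw": 1,"slide": [4,0,0],"roll": 0},{"claw": 1,"slide": [8,0,0],"roll": 0},{"claw": 1,"slide": [12,0,0],"roll": 0},{"claw": 1,"slide": [16,0,0],"roll": 0},{"claw": 1,"slide": [18,0,0],"roll": 0}]}}

```text
time: 9.5
position: [0.4657, -0.0416, 0.0219]
tcp_rot: [[0.98, 0.198, 0.0], [0.198, -0.98, -0.0], [0.0, 0.0, -1.0]]
force: [0.0, 1.4, -0.2]
grip_width: 0.0073
```

```bash
python3 -c "
from g import *
tostand()"
```

```text
stand xyz mm [-70.9  -9.1  21.9] Fst [ 0.3  1.3 -0.2]
```

Call:
{"name": "carry_out", "arguments": {"deltas": [{"claw": 1,"slide": [2,0,0.5],"roll": 0},{"claw": 1,"slide": [4,0,0.5],"roll": 0},{"claw": 1,"slide": [6,0,0.5],"roll": 0},{"claw": 1,"slide": [8,0,0.5],"roll": 0},{"claw": 1,"slide": [8,0,0.5],"roll": 0}]}}

```text
time: 10.0
position: [0.4732, -0.0401, 0.0214]
tcp_rot: [[0.98, 0.198, 0.0], [0.198, -0.98, -0.0], [0.0, 0.0, -1.0]]
force: [-0.5, 0.0, -1.5]
grip_width: 0.007
```

```bash
python3 -c "
from g import *
tostand()"
```

```text
stand xyz mm [-63.2  -9.1  21.4] Fst [-0.4  0.1 -1.5]
```

Call:
{"name": "carry_out", "arguments": {"deltas": [{"claw": 1,"slide": [2,0,0],"roll": 0},{"claw": 1,"slide": [4,0,0],"roll": 0},{"claw": 1,"slide": [6,0,0],"roll": 0},{"claw": 1,"slide": [8,0,0],"roll": 0},{"claw": 1,"slide": [8,0,0],"roll": 0}]}}

```text
time: 10.5
position: [0.4798, -0.0385, 0.021]
tcp_rot: [[0.98, 0.198, -0.003], [0.198, -0.98, 0.0], [-0.003, -0.001, -1.0]]
force: [-4.7, -2.4, 1.9]
grip_width: 0.0075
```

Run:
```python
from g import *
tostand()
for n,o,(x,y,w,h) in(('top','e5',(425,260,65,70)),('side','e6',(345,160,80,60))):
    a,_=read_camera(n);a=a[:,:,::-1];cv2.imwrite(f'pics/{n}6.png',a)
    im=a[y:y+h,x:x+w].astype(float);im=np.clip(255*(im/255)**.5*1.1,0,255).astype('uint8')
    cv2.imwrite(f'pics/{o}.png',cv2.resize(im,None,fx=8,fy=8,interpolation=2))
```

```text
stand xyz mm [-56.5  -8.8  21. ] Fst [-5.1 -1.4  1.9]
```

View pics/e5.png

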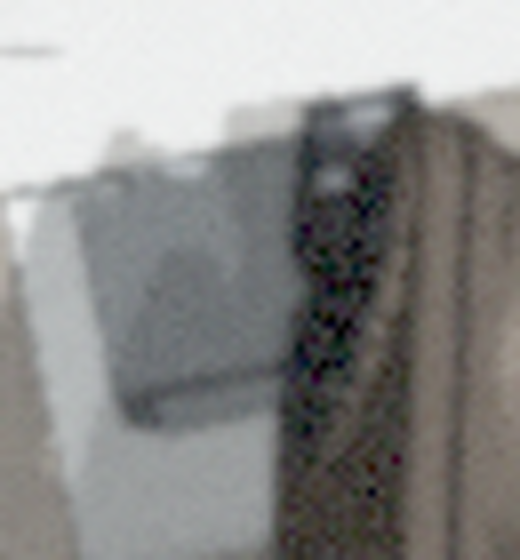

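View pics/e6.png

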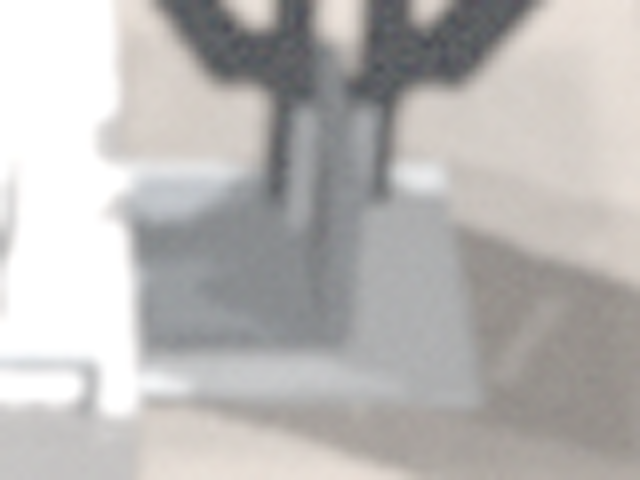

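The tongue is in and the 5 N reading means it has met the spring. The shoulders are a few mm from the face, so I'll press on.

Call:
{"name": "carry_out", "arguments": {"deltas": [{"claw": 1,"slide": [1,0,0],"roll": 0},{"claw": 1,"slide": [2,0,0],"roll": 0},{"claw": 1,"slide": [3,0,0],"roll": 0},{"claw": 1,"slide": [4,0,0],"roll": 0},{"claw": 1,"slide": [4,0,0],"roll": 0}]}}

```text
time: 11.1
position: [0.4831, -0.0378, 0.0208]
tcp_rot: [[0.98, 0.198, -0.004], [0.198, -0.98, 0.0], [-0.004, -0.001, -1.0]]
force: [-6.1, -2.3, 2.1]
grip_width: 0.0075
```

```bash
python3 -c "
from g import *
tostand()"
```

```text
stand xyz mm [-53.1  -8.8  20.8] Fst [-6.4 -1.   2.1]
```

Call:
{"name": "carry_out", "arguments": {"deltas": [{"claw": 1,"slide": [1,0,0],"roll": 0},{"claw": 1,"slide": [2,0,0],"roll": 0},{"claw": 1,"slide": [3,0,0],"roll": 0},{"claw": 1,"slide": [3,0,0],"roll": 0},{"claw": 1,"slide": [3,0,0],"roll": 0}]}}

```text
time: 11.6
position: [0.4855, -0.0372, 0.0207]
tcp_rot: [[0.98, 0.198, -0.006], [0.198, -0.98, 0.0], [-0.006, -0.001, -1.0]]
force: [-7.3, -2.3, 3.3]
grip_width: 0.0075
```

```bash
python3 -c "
from g import *
tostand()"
```

```text
stand xyz mm [-50.6  -8.7  20.7] Fst [-7.6 -0.8  3.3]
```

Call:
{"name": "carry_out", "arguments": {"deltas": [{"claw": 1,"slide": [1,0,0],"roll": 0},{"claw": 1,"slide": [2,0,0],"roll": 0},{"claw": 1,"slide": [3,0,0],"roll": 0},{"claw": 1,"slide": [3,0,0],"roll": 0},{"claw": 1,"slide": [3,0,0],"roll": 0}]}}

```text
time: 12.1
position: [0.4856, -0.0372, 0.0208]
tcp_rot: [[0.98, 0.2, -0.014], [0.2, -0.98, -0.001], [-0.014, -0.002, -1.0]]
force: [-18.8, -7.4, 13.8]
grip_width: 0.0069
```

```bash
python3 -c "
from g import *
tostand()"
```

```text
stand xyz mm [-50.5  -8.6  20.8] Fst [-19.9  -3.5  13.8]
```

Run:
```python
from g import *
for n,o,(x,y,w,h) in(('top','e7',(425,260,65,70)),('side','e8',(345,150,80,65))):
    a,_=read_camera(n);a=a[:,:,::-1];cv2.imwrite(f'pics/{n}7.png',a)
    im=a[y:y+h,x:x+w].astype(float);im=np.clip(255*(im/255)**.5*1.1,0,255).astype('uint8')
    cv2.imwrite(f'pics/{o}.png',cv2.resize(im,None,fx=8,fy=8,interpolation=2))
tostand()
```

```text
stand xyz mm [-50.5  -8.6  20.8] Fst [-19.2  -2.4  13.7]
```

View pics/e7.png

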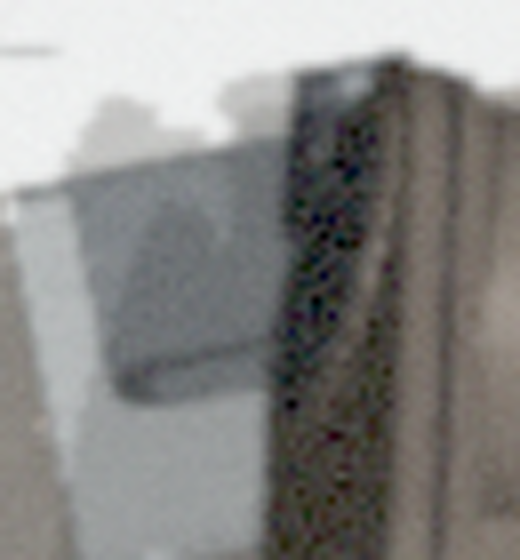

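View pics/e8.png

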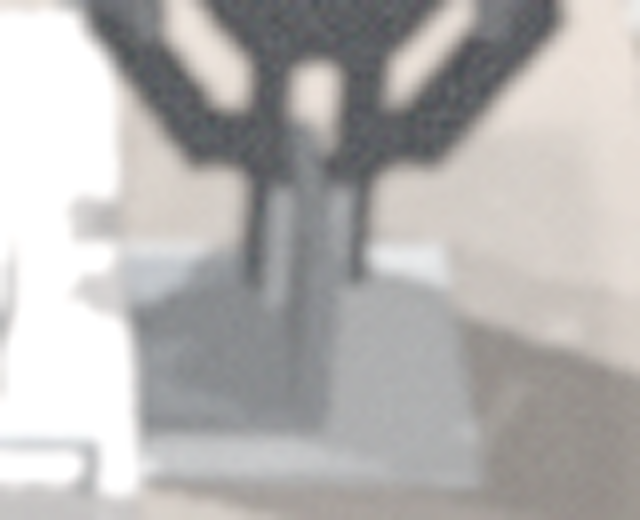

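View pics/side7.png

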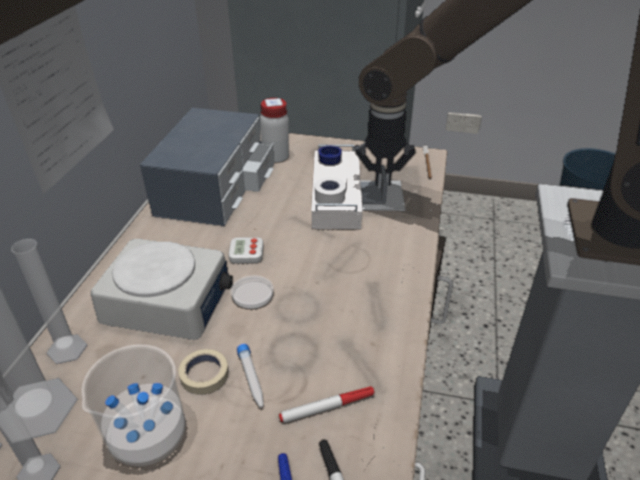

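Run:
```python
from g import *
from fit0 import f
c,q=np.cos(ST[2]),np.sin(ST[2])
def S(w): w=w-st(0,0,0);return np.round([(c*w[0]+q*w[1])*1e3,(-q*w[0]+c*w[1])*1e3],1)
print('face-foot join left',S(ray('top',f((112,375),8,425,260),z=.012)),'expect -42,40')
print('foot edge at front',S(ray('top',f((75,190),8,425,260),z=.012)),'y40')
print('flap left',S(ray('top',f((10,200),8,425,260),z=.006)),'y55')
for p in [(400,240),(410,190)]: print(proj('side',st(-.05,.04 if p[0]==400 else -.04,.0)))
print('side near face bottom',S(ray('side',f((325,425),8,345,150),z=.006)),'expect -50,40')
R=np.array(observe()['tcp_rot']);print(R[:,2].round(4),np.arctan2(R[1,0],R[0,0]))
```

```text
face-foot join left [-46.5  39.1] expect -42,40
foot edge at front [-2.7 38.3] y40
flap left [-2.1 52.7] y55
[[382.92799094 206.33669942]]
[[380.60040636 185.82699057]]
side near face bottom [-54.7  35. ] expect -50,40
[-1.390e-02 -7.000e-04 -9.999e-01] 0.20120385266370994
```

Call:
{"name": "carry_out", "arguments": {"deltas": [{"claw": 1,"slide": [0,0,0],"roll": 0},{"claw": 1,"slide": [0,0,0],"roll": 0},{"claw": 1,"slide": [0,0,0],"roll": 0},{"claw": 1,"slide": [0,0,0],"roll": 0},{"claw": 1,"slide": [0,0,0],"roll": 0}]}}

```text
time: 12.7
position: [0.4856, -0.0371, 0.0208]
tcp_rot: [[0.98, 0.2, -0.014], [0.2, -0.98, -0.001], [-0.014, -0.002, -1.0]]
force: [-18.0, -6.8, 12.4]
grip_width: 0.0073
```

```bash
python3 -c "
from g import *
tostand();s=observe();print(s['grip_width'],np.abs(s['dq']).max());print(job_done())"
```

```text
stand xyz mm [-50.5  -8.6  20.8] Fst [-19.   -3.1  12.4]
0.007253408557412241 0.0020553016404644547
the job is handed in; nothing more can be done
None
```

I folded the flap flat, slid the holder's tongue in behind the lip, pressed it home against the spring, and handed the job in at 12.7 s while still holding it. No verdict was reported.

- **Flap:** it met its stop at a height of 5.9 mm under 13 N, and the side picture shows it flat.
- **Pressed home:** the push built up as the spring should, from about 5 to 7.6 N. It then rose to about 20 N with only 0.1 mm more movement, which is the shoulders meeting the stand. The arm was at rest at about 19 N when I handed in.
- **Square and upright:** the tool's yaw was 0.201 rad against the stand's 0.199, and it leaned 0.014 rad. Pictures put the holder sideways within about 1–2 mm of the slot's middle.
- **Bystanders:** the last side picture shows the timer, petri dish, marker and tube where they were. I judged that by eye, not by measurement.

**Checks that disagreed:**
- **Insertion depth:** pixel readings of the holder's depth were 2–5 mm short of home. I trusted the force evidence over these.
- **Grip position:** the holder sat about 4–5 mm farther forward in the gripper than I first assumed. It was also about 8 mm off the tool's centre sideways, which I allowed for.

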